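# Bath brush out of the lidded box

### The job

The long wooden bath brush lies in the white plastic box and is too long to come straight up through the opening. Turn the lid's locking knob clockwise a quarter turn to its stop, slide the clear lid right back over the covered half, then raise the brush's head end and draw the brush out diagonally. Finish while holding the brush still in the gripper, all of it at least 5 cm above the lid, with the lid left open and the cup, soap dish and jar left where they stand.

Things in the scene. Friction and masses are not known exactly. Their poses are not given: they have to be found in the camera images.
- box: White plastic box fixed to the shelf, 280 (x) x 160 mm (y), rim 75 mm high, side rails widen the rim to 188 mm; walls 5 mm, hollow 270 x 150 mm, its floor at 5 mm. Half x = -140 to -5 mm has a fixed cover plate 69 to 75 mm high (64 mm free beneath); half x = -5 to 135 mm is open under the lid. Origin: centre of underside; z up, x from covered to open half, away from the robot within 0.35 rad.
- rim (a point): Centre of the open half at rim height: box x = 70, y = 0, z = 75 mm; box axes.
- lid (a joint): Clear plastic lid, 150 x 180 x 5 mm, top face 81 mm high (white ribs to 85 mm), slides along the box's -x over the covered half: 0 m shut, 0.135 m fully back; friction about 1.5 N, stays where left. A pin locks it at 0 until the knob passes about 1.0 rad. Shut, it spans box x = -11 to 139 mm; fully back, x = 4 to 135 mm is open.
- lid_edge (a point): Middle of the lid's far (+x) edge, at its top face; moves with the lid.
- knob (a joint): Grey locking knob on the lid. 0 rad locked (bar grip across the box, along its y), grows clockwise seen from above to the stop at 1.5 rad (bar along the box's x). Starts at 0 to 0.2. Turns with about 0.06 N m and stays where left.
- knob_grip (a point): Point on the knob's vertical axis 28 mm above the lid's top face; at box x = 60, y = 80 mm with the lid shut, moves with the lid. Knob: hub 32 mm across, 10 mm high, then a bar grip 46 mm long, 14 mm thick, from 10 to 38 mm above the lid. Site x axis across the bar, y along it.
- brush: Loose wooden bath brush 230 mm long, 100 to 200 g, on its back on the box floor, roughly along the box. Origin: mid-length at the underside; x towards the head, z up. Handle x = -115 to 40 mm, 20 wide, 18 thick, mostly under the cover; wooden head x = 35 to 115 mm, 36 wide, 22 thick, under a 70 x 28 mm bristle pad 10 mm high, in the open half.
- head_end (a point): Centre of the brush's head end face (brush x = 115 mm).
- handle_end (a point): Centre of the brush's handle end face (brush x = -115 mm).
- cup: Green ceramic cup, 74 mm across, 85 mm high, standing beside the box; bystander. Origin: centre of the underside.
- soap_dish: Round steel soap dish, 100 mm across, 28 mm high; bystander. Origin: centre of the underside.
- jar: Closed white plastic jar, 66 mm across, 80 mm high; bystander. Origin: centre of the underside.

How it is judged:
By the outcome, as a careful person would: the job done as asked, in the order asked, and still so for the second after the job is handed in, while the arm keeps its last pose, push and grip.
It also fails if it takes over 58 s, if anything falls off the work surface, if the arm or the gripper's body presses on something with over 40 N, if the wrist force passes 120 N, or if a joint passes its speed limit or range.

### The arm

A 6-joint arm with a two-finger parallel gripper is mounted at the origin on the work surface. World frame = base frame: x ahead of the robot, y to its left, z up, the work surface at z = 0. Lengths are in m, angles in rad, forces in N, time in s.
With the tool pointing down it reaches from about 0.275 to 1 m from the base axis. Payload 8.4 kg.
Tool frame: the origin (TCP) lies on the centre line of the jaws, within the pads' length; the fingertips stand 11 mm ahead of it and the grasp point (between the pads) lies 8 mm behind it (ctrl.tcp_to_tips is the z of the fingertips in the tool frame, in m); z points along the fingers, y is the line along which they close (so a half turn about z gives the same grasp; the last joint's range is limited). The gripper opens to 85 mm and grips with 20 to 120 N. Pads are 22 mm wide; open, the fingers measure 114 mm over their backs; the gripper's body (76 mm by 85 mm) begins 54 mm behind the grasp point. The pads swing forward as they close: fully open they stand 13 mm farther back than shut.
Start: joints at [1.184, 0.353, 1.633, -0, 1.155, -0.002], TCP at [0.235, 0.579, 0.242] pointing down, gripper open.
Joint ranges: [-2.63, 2.63], [-0.92, 2.1], [0.06, 2.66], [-1.3, 4.44], [0, 2.69], [-3.02, 3.02]. Speed limits (rad/s): [2.22, 2.22, 2.79, 3.14, 3.14, 3.14].

### API

Orientations are given as a rotation vector (axis times angle).
In Python, from rig import ctrl gives the robot as it stands.
- The arm moves only by the shell command python3 -m handwheel 'ROWS' [FORCE]. ROWS is JSON, a list of rows, each an object with "xyz": the shift along the tool's x, y, z in units of 50 mm (1.0 is 50 mm), a list of three; "yaw": the turn about the tool's z in units of 8 degrees (1.0 is 8 degrees); "fingers": the finger opening in mm, from 0 to 85.4. In form: [{"xyz": [tx, ty, tz], "yaw": yaw, "fingers": fingers}, ...]. A call has 1 to 10 rows; each row is the pose to reach, as a shift and turn from the pose commanded when the call began, along the tool's axes at that moment; what a row does not reach only later rows make up. A row lasts 1/10 s, in which the tool goes at most 50 mm and 8.59 degrees, less where a joint would pass 70% of its speed; a pose out of reach is approached as far as the arm can. A call with a gripper value outside its range is refused whole. The fingers move at their own pace and stop on an object; FORCE is the grip in N (left out, the last holds). Time passes only in rows, so rows that repeat a pose let the fingers close. It gives the time, the measured TCP pose, the force, the opening and the grip force at its end, in the units of the state.
- ctrl.observe(): the state, without advancing time (a new reading comes with each control period).
- ctrl.snapshot(name): name is "scene" or "top" or "wrist"; returns the picture (420x560x3 uint8, red, green, blue); there is no depth.
- ctrl.camera_info(name): a dict with "intrinsics" (3x3 intrinsics, pixels), "T" (4x4, takes a point from camera to world coordinates). Camera axes: x right, y up, looking along -z (the intrinsics and any distortion apply to the point x, -y, -z); pixel columns grow to the right and rows downward; lengths in m; the calibration is good to about 2 mm. A picture is of the moment at which its call begins: read the wrist's pose just before it. camera_info takes no time and is no camera call; for the wrist camera it gives the pose at the moment of the call.
- ctrl.close_job(): hands the job in; it is judged then, once.
The state is a dict: "time_s": time; "q": joint angles; "dq": joint speeds; "joint_torque": joint torques, N m; "ee_pos": TCP position; "tcp_rot": TCP orientation; "contact_force": force on the tool from outside, world axes, zero at the start; "torque": the same for the moment, N m; "gripper_width": opening from 0.0 (shut) to 1.0 (fully open); "finger_force": force on a finger pad.
Only numpy, scipy, OpenCV 4.12 (cv2) and the standard library are available. Lean on these libraries where they do the work, as an engineer would, in place of code of your own. Each camera call takes 0.05 s, during which the arm holds its last target. There are 200 camera calls.

## Working session

There is one attempt and no reset: what is moved stays moved. The work goes in short steps, Python scripts to look and compute and a shell command to move; the robot and the scene stay as the last step left them, time stands still between calls to the robot, and variables do not carry over. Pictures are saved under pics/ and viewed, at most 10 in all, crops included, and the job is handed in when it is done.

```bash
ls; mkdir -p pics; python3 - <<'E'
from rig import ctrl
import cv2,numpy as np
np.set_printoptions(precision=4,suppress=True)
for n in("scene","top","wrist"):
    i=ctrl.camera_info(n);print(n,i)
    cv2.imwrite(f"pics/{n}0.png",ctrl.snapshot(n)[:,:,::-1])
print(ctrl.observe(),ctrl.tcp_to_tips)
E
```

```text
pics
scene {'intrinsics': array([[404.6843,   0.    , 281.7331],
       [  0.    , 404.6843, 209.8659],
       [  0.    ,   0.    ,   1.    ]]), 'T': array([[ 0.8496, -0.2939,  0.438 ,  0.9911],
       [ 0.5273,  0.4933, -0.6918, -0.6623],
       [-0.0128,  0.8187,  0.5741,  0.6844],
       [ 0.    ,  0.    ,  0.    ,  1.    ]])}
top {'intrinsics': array([[415.4746,   0.    , 281.7944],
       [  0.    , 415.4746, 215.9961],
       [  0.    ,   0.    ,   1.    ]]), 'T': array([[-0.0155,  0.9909, -0.1334,  0.4233],
       [-0.9997, -0.013 ,  0.02  ,  0.0517],
       [ 0.018 ,  0.1337,  0.9909,  1.0401],
       [ 0.    ,  0.    ,  0.    ,  1.    ]])}
wrist {'intrinsics': array([[345.1812,   0.    , 285.0496],
       [  0.    , 345.1812, 211.1929],
       [  0.    ,   0.    ,   1.    ]]), 'T': array([[ 0.3763, -0.882 , -0.2838,  0.1614],
       [ 0.9265,  0.3579,  0.1161,  0.6085],
       [-0.0008, -0.3066,  0.9518,  0.3738],
       [ 0.    ,  0.    ,  0.    ,  1.    ]])}
{'time_s': 0.15, 'q': array([ 1.1836,  0.3535,  1.634 , -0.    ,  1.1552, -0.0024]), 'dq': array([-0.0003, -0.    , -0.0024,  0.0023,  0.0016,  0.0009]), 'joint_torque': array([  0.0002, -60.5641, -34.2337,   0.0001,   0.0062,  -0.    ]), 'ee_pos': array([0.2345, 0.579 , 0.2417]), 'tcp_rot': array([-0.6006, -3.0835,  0.0016]), 'contact_force': array([-0.1996, -0.7784, -0.6348]), 'torque': array([-0.0423,  0.0011,  0.0014]), 'finger_force': 0.0, 'gripper_width': 1.00159679553363} 0.011
```

View pics/top0.png

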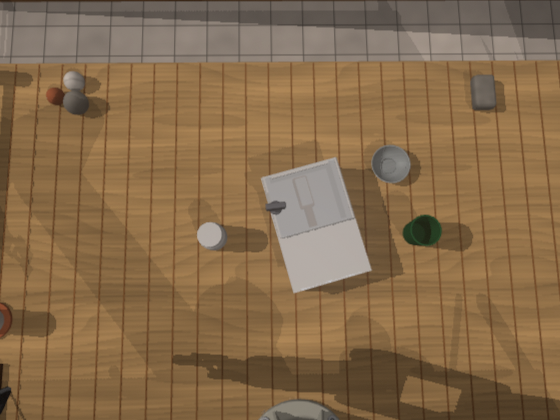

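View pics/scene0.png

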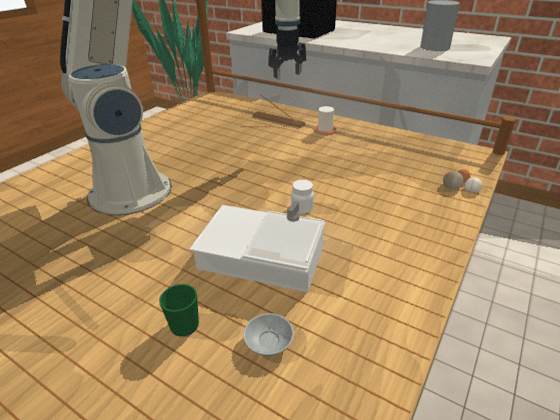

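The top view shows the box with corners at about (263,178), (337,159), (370,270), (294,291). The knob is at (276,207), the brush head near (303,190), the jar at (211,236), the dish at (391,165) and the cup at (424,231). The scene view shows the same layout.

```bash
cat > h.py <<'E'
from rig import ctrl
import cv2,numpy as np
from scipy.spatial.transform import Rotation as R
np.set_printoptions(precision=4,suppress=True)
def cast(info,px,z):
    K,T=info["intrinsics"],info["T"]
    p=np.atleast_2d(px).astype(float)
    d=np.c_[(p[:,0]-K[0,2])/K[0,0],-(p[:,1]-K[1,2])/K[1,1],-np.ones(len(p))]@T[:3,:3].T
    o=T[:3,3]; return o+d*((z-o[2])/d[:,2])[:,None]
def proj(info,P):
    K,T=info["intrinsics"],info["T"]
    c=(np.atleast_2d(P)-T[:3,3])@T[:3,:3]
    return np.c_[K[0,2]+K[0,0]*c[:,0]/-c[:,2],K[1,2]-K[1,1]*c[:,1]/-c[:,2]]
def goto(p,down_yaw=None):
    "shift in tool axes (units) to TCP p, and yaw units so that tool y lies along world angle down_yaw (mod pi)"
    s=ctrl.observe(); M=R.from_rotvec(s["tcp_rot"]).as_matrix()
    u=M.T@(np.array(p)-s["ee_pos"])/.05
    y=None
    if down_yaw is not None:
        t=M.T@np.array([np.cos(down_yaw),np.sin(down_yaw),0]); a=np.arctan2(-t[0],t[1])
        a=(a+np.pi/2)%np.pi-np.pi/2; y=np.degrees(a)/8
    return u,y
E
python3 - <<'E'
from h import *
im=cv2.imread("pics/top0.png");i=ctrl.camera_info("top")
hsv=cv2.cvtColor(im,cv2.COLOR_BGR2HSV)
m=((hsv[...,1]<60)&(hsv[...,2]>120)).astype(np.uint8)
m[:140]=0;m[310:]=0;m[:,:240]=0;m[:,375:]=0
m=cv2.morphologyEx(m,cv2.MORPH_CLOSE,np.ones((5,5)))
cs,_=cv2.findContours(m,cv2.RETR_EXTERNAL,cv2.CHAIN_APPROX_NONE)
c=max(cs,key=cv2.contourArea)[:,0]
print(cv2.boundingRect(c), cv2.boxPoints(cv2.minAreaRect(c)))
P=cast(i,c,.077)[:,:2]
r=cv2.minAreaRect((P*1000).astype(np.float32));print(r,cv2.boxPoints(r))
# knob
k=((hsv[...,2]<125)&(hsv[...,1]<80)).astype(np.uint8);k[:195]=0;k[222:]=0;k[:,:262]=0;k[:,292:]=0
kc,_=cv2.findContours(k,cv2.RETR_EXTERNAL,cv2.CHAIN_APPROX_NONE);kc=max(kc,key=cv2.contourArea)[:,0]
print("knob px",kc.mean(0),cv2.minAreaRect(kc),cast(i,kc.mean(0),.105))
crop=np.hstack([cv2.resize(im[150:300,240:390],None,fx=4,fy=4,interpolation=cv2.INTER_CUBIC)])
cv2.imwrite("pics/crop0.png",crop)
E
```

```text
(261, 157, 111, 136) [[259.8776 177.3365]
 [338.1534 154.8189]
 [371.4622 270.6068]
 [293.1865 293.1244]]
((535.18017578125, -45.12701416015625), (281.34161376953125, 188.6072540283203), 15.209881782531738) [[ 374.6958    8.9675]
 [ 424.178  -173.0331]
 [ 695.6646  -99.2215]
 [ 646.1824   82.7791]]
knob px [275.5714 206.5102] ((275.0, 207.5), (13.0, 20.0), 90.0) [[0.5712 0.0467 0.105 ]]
```

View pics/crop0.png

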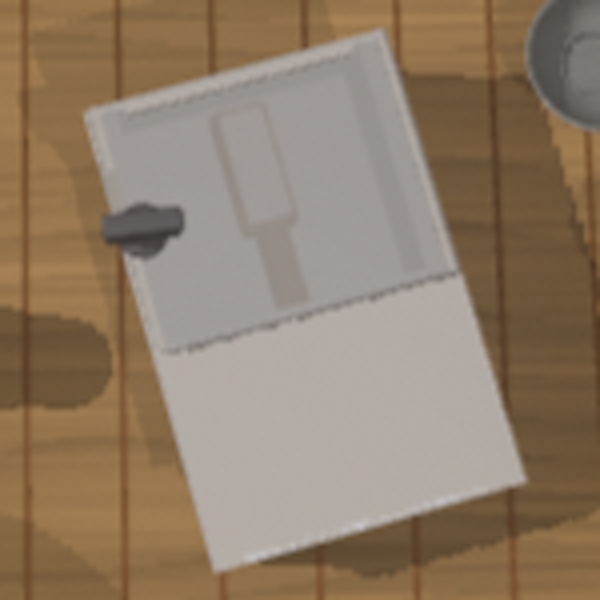

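The box measures 281 x 189 mm against 280 x 188 given. Its origin is (0.535,-0.045) and its yaw is 15.2°. The crop shows the knob bar about 6° clockwise of the box y axis. The knob casts to (0.571,0.047), and the box pose predicts (0.572,0.048).

```bash
cat >> h.py <<'E'
O=np.array([.5352,-.0451]);YAW=np.radians(15.2);BR=np.array([[np.cos(YAW),-np.sin(YAW)],[np.sin(YAW),np.cos(YAW)]])
def b2w(x,y,z): return np.r_[O+BR@[x,y],z]
def w2b(P): return np.c_[(np.atleast_2d(P)[:,:2]-O)@BR,np.atleast_2d(P)[:,2]]
E
python3 - <<'E'
from h import *
print(goto([.572,.0475,.200],np.radians(8.7)))
i=ctrl.camera_info("top")
for n,p,z in(("headend",(299.5,176),.016),("headTop",(307.5,204),.016),("handle",(313,226),.014)):print(n,w2b(cast(i,p,z)))
print(cast(i,(211,236),.08),cast(i,(391,165),.028),cast(i,(424,231),.085))
E
```

```text
(array([-10.2466,  -7.3182,   0.8425]), np.float64(7.406968682460891))
headend [[ 0.1306 -0.0045  0.016 ]]
headTop [[ 0.0565 -0.0035  0.016 ]]
handle [[-0.0002 -0.0011  0.014 ]]
[[0.5081 0.1966 0.08  ]] [[ 0.6853 -0.2451  0.028 ]] [[ 0.5124 -0.2974  0.085 ]]
```

```bash
python3 -m handwheel '[{"xyz":[-0.8,-0.6,0],"yaw":0.6,"fingers":60},{"xyz":[-1.6,-1.2,0],"yaw":1.2,"fingers":60},{"xyz":[-2.4,-1.8,0],"yaw":1.8,"fingers":60},{"xyz":[-3.2,-2.4,0],"yaw":2.4,"fingers":60},{"xyz":[-4,-3,0],"yaw":3,"fingers":60},{"xyz":[-4.8,-3.5,0],"yaw":3.6,"fingers":60},{"xyz":[-5.6,-4.1,0],"yaw":4.2,"fingers":60},{"xyz":[-6.4,-4.7,0],"yaw":4.8,"fingers":60},{"xyz":[-7.2,-5.2,0],"yaw":5.4,"fingers":60},{"xyz":[-8,-5.7,0],"yaw":6,"fingers":60}]' 40; python3 - <<'E'
from h import *
print(goto([.572,.0475,.200],np.radians(8.7)),ctrl.observe()["q"])
E
```

```text
time_s: 1.15
ee_pos: [0.4991, 0.1631, 0.2423]
tcp_rot: [1.808, 2.569, 0.0]
contact_force: [0.4, 0.4, 0.2]
gripper_width: 0.704
finger_force: 0.0
(array([-2.6681,  0.5916,  0.8468]), np.float64(1.3801295478005802)) [ 0.3129  0.1975  1.8457  0.0001  1.0982 -0.0317]
```

```bash
python3 -m handwheel '[{"xyz":[-0.8,0.2,0],"yaw":0.5,"fingers":60},{"xyz":[-1.6,0.4,0.2],"yaw":1,"fingers":50},{"xyz":[-2.3,0.5,0.5],"yaw":1.4,"fingers":50},{"xyz":[-2.67,0.59,0.85],"yaw":1.4,"fingers":50},{"xyz":[-2.67,0.59,0.85],"yaw":1.4,"fingers":50},{"xyz":[-2.67,0.59,0.85],"yaw":1.4,"fingers":50}]'; python3 - <<'E'
from h import *
print(goto([.572,.0475,.101],np.radians(8.7)),ctrl.observe()["q"])
i=ctrl.camera_info("wrist");im=ctrl.snapshot("wrist");cv2.imwrite("pics/w1.png",im[:,:,::-1])
print(proj(i,[[.572,.0475,.119]]))
E
```

```text
time_s: 1.75
ee_pos: [0.5712, 0.0496, 0.1994]
tcp_rot: [-2.046, -2.383, 0.001]
contact_force: [0.1, 1.3, -0.2]
gripper_width: 0.587
finger_force: 0.0
(array([-0.0442,  0.0131,  1.9686]), np.float64(0.000247125760957952)) [ 0.0838  0.3193  1.7862  0.0004  1.0376 -0.0683]
[[286.5791 229.0533]]
```

View pics/w1.png

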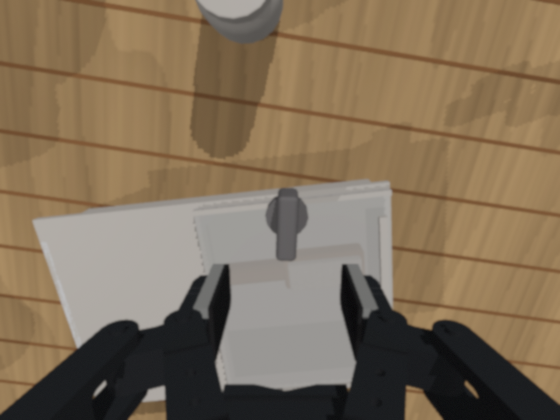

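The wrist view shows the knob bar running from (288,189) to (286,258), midway between the open fingers. Its centre is within 5 px of the predicted (287,229). I'll descend and grip.

```bash
python3 -m handwheel '[{"xyz":[-0.04,0.01,0.5],"yaw":0,"fingers":50},{"xyz":[-0.04,0.01,1],"yaw":0,"fingers":50},{"xyz":[-0.04,0.01,1.5],"yaw":0,"fingers":50},{"xyz":[-0.04,0.01,1.9],"yaw":0,"fingers":50},{"xyz":[-0.04,0.01,1.95],"yaw":0,"fingers":50},{"xyz":[-0.04,0.01,1.95],"yaw":0,"fingers":5},{"xyz":[-0.04,0.01,1.95],"yaw":0,"fingers":5},{"xyz":[-0.04,0.01,1.95],"yaw":0,"fingers":5},{"xyz":[-0.04,0.01,1.95],"yaw":0,"fingers":5},{"xyz":[-0.04,0.01,1.95],"yaw":0,"fingers":5}]' 40
python3 -m handwheel '[{"xyz":[0,0,0],"yaw":0,"fingers":5},{"xyz":[0,0,0],"yaw":0,"fingers":5}]'
```

```text
time_s: 2.8
ee_pos: [0.5725, 0.0479, 0.104]
tcp_rot: [2.045, 2.384, 0.001]
contact_force: [-4.4, 0.7, 7.1]
gripper_width: 0.155
finger_force: 40.3
time_s: 3.0
ee_pos: [0.5725, 0.0479, 0.104]
tcp_rot: [2.045, 2.384, 0.001]
contact_force: [-5.0, 0.6, 6.4]
gripper_width: 0.154
finger_force: 40.3
```

```bash
python3 -m handwheel '[{"xyz":[0,0,0],"yaw":0.9,"fingers":5},{"xyz":[0,0,0],"yaw":1.8,"fingers":5},{"xyz":[0,0,0],"yaw":2.7,"fingers":5},{"xyz":[0,0,0],"yaw":3.6,"fingers":5},{"xyz":[0,0,0],"yaw":4.5,"fingers":5},{"xyz":[0,0,0],"yaw":5.4,"fingers":5},{"xyz":[0,0,0],"yaw":6.3,"fingers":5},{"xyz":[0,0,0],"yaw":7.2,"fingers":5},{"xyz":[0,0,0],"yaw":8.1,"fingers":5},{"xyz":[0,0,0],"yaw":9,"fingers":5}]'
python3 -m handwheel '[{"xyz":[0,0,0],"yaw":0.5,"fingers":5},{"xyz":[0,0,0],"yaw":1,"fingers":5},{"xyz":[0,0,0],"yaw":1.2,"fingers":5},{"xyz":[0,0,0],"yaw":1.2,"fingers":5}]'
python3 -c "
from h import *
s=ctrl.observe();M=R.from_rotvec(s['tcp_rot']).as_matrix();print(s['q'],s['torque'],np.degrees(np.arctan2(M[1,1],M[0,1])))
p=s['ee_pos'];d=b2w(-.135,0,0)-b2w(0,0,0);print(goto(p+d,YAW+np.pi/2))"
```

```text
time_s: 4.0
ee_pos: [0.5736, 0.0472, 0.104]
tcp_rot: [3.057, 0.719, 0.004]
contact_force: [-0.0, -4.1, 2.8]
gripper_width: 0.156
finger_force: 39.9
time_s: 4.4
ee_pos: [0.5737, 0.0472, 0.104]
tcp_rot: [3.105, 0.471, 0.004]
contact_force: [0.1, -4.6, 7.7]
gripper_width: 0.159
finger_force: 42.4
[ 0.0802  0.443   1.8528 -0.0017  0.8428  1.3512] [-0.859   0.0693  0.69  ] -72.76026536530277
(array([-2.6983, -0.0961, -0.0072]), np.float64(0.2550021289561032))
```

```bash
python3 -m handwheel '[{"xyz":[0,0,0],"yaw":-0.2,"fingers":5},{"xyz":[-0.3,-0.01,0],"yaw":-0.2,"fingers":5},{"xyz":[-0.6,-0.02,0],"yaw":-0.2,"fingers":5},{"xyz":[-0.9,-0.03,0],"yaw":-0.2,"fingers":5},{"xyz":[-1.2,-0.04,0],"yaw":-0.2,"fingers":5},{"xyz":[-1.5,-0.05,0],"yaw":-0.2,"fingers":5},{"xyz":[-1.8,-0.06,0],"yaw":-0.2,"fingers":5},{"xyz":[-2.1,-0.07,0],"yaw":-0.2,"fingers":5},{"xyz":[-2.3,-0.08,0],"yaw":-0.2,"fingers":5},{"xyz":[-2.5,-0.09,0],"yaw":-0.2,"fingers":5}]'
python3 -m handwheel '[{"xyz":[-0.1,0,0],"yaw":0,"fingers":5},{"xyz":[-0.2,-0.01,0],"yaw":0,"fingers":5},{"xyz":[-0.25,-0.01,0],"yaw":0,"fingers":5},{"xyz":[-0.25,-0.01,0],"yaw":0,"fingers":5},{"xyz":[-0.25,-0.01,0],"yaw":0,"fingers":5}]'
```

```text
time_s: 5.4
ee_pos: [0.4535, 0.0149, 0.1039]
tcp_rot: [3.098, 0.513, 0.008]
contact_force: [2.6, -2.2, 6.9]
gripper_width: 0.153
finger_force: 41.2
time_s: 5.9
ee_pos: [0.4432, 0.012, 0.104]
tcp_rot: [3.099, 0.513, 0.012]
contact_force: [5.8, 2.2, 2.0]
gripper_width: 0.156
finger_force: 40.5
```

The lid moved 135 mm. Next I release the knob, rise and look.

```bash
python3 -m handwheel '[{"xyz":[0,0,0],"yaw":0,"fingers":60},{"xyz":[0,0,0],"yaw":0,"fingers":60},{"xyz":[0,0,0],"yaw":0,"fingers":60},{"xyz":[0,0,0],"yaw":0,"fingers":60},{"xyz":[0,0,-0.5],"yaw":0,"fingers":60},{"xyz":[0,0,-1.2],"yaw":0,"fingers":60},{"xyz":[0,0,-2],"yaw":0,"fingers":60},{"xyz":[0,0.5,-2.5],"yaw":0,"fingers":60},{"xyz":[0,1.3,-2.5],"yaw":0,"fingers":60},{"xyz":[0,1.6,-2.5],"yaw":0,"fingers":60}]'
python3 - <<'E'
from h import *
im=ctrl.snapshot("top")[:,:,::-1];cv2.imwrite("pics/top1.png",im)
cv2.imwrite("pics/crop1.png",cv2.resize(im[150:300,240:390],None,fx=4,fy=4,interpolation=cv2.INTER_CUBIC))
i=ctrl.camera_info("wrist");w=ctrl.snapshot("wrist")[:,:,::-1];cv2.imwrite("pics/w2.png",w)
np.save("w2.npy",i,allow_pickle=True)
E
```

```text
time_s: 6.9
ee_pos: [0.4667, -0.0663, 0.2284]
tcp_rot: [3.098, 0.511, 0.004]
contact_force: [0.5, 0.3, -0.5]
gripper_width: 0.703
finger_force: 0.0
```

View pics/crop1.png

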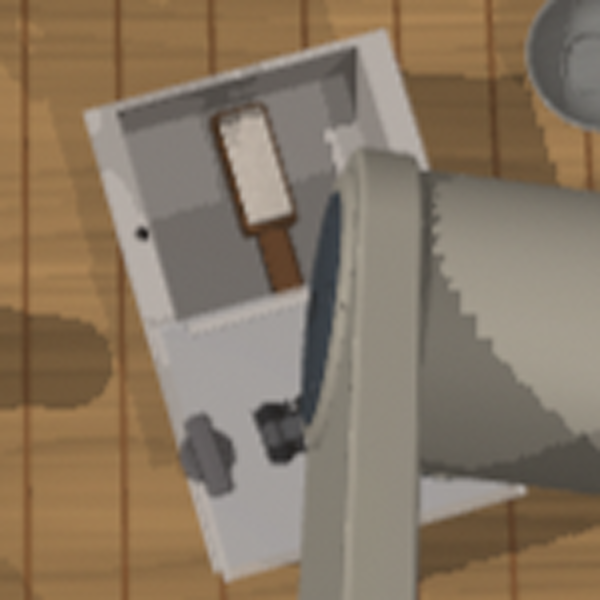

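View pics/w2.png

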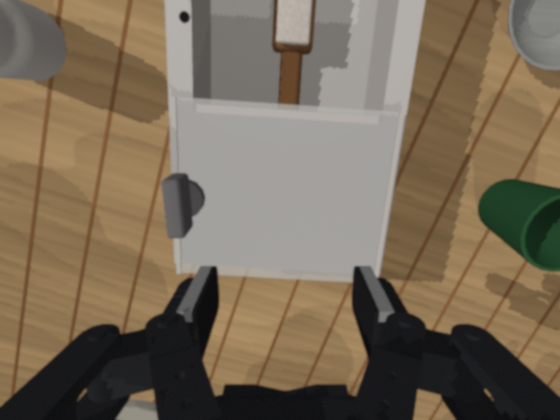

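The lid is fully back with the knob bar along the box. The top crop shows the brush head with corners at about (210,117), (265,103), (298,212) and (243,232), plus the handle. I'll measure it with a mask.

```bash
python3 - <<'E'
from h import *
im=cv2.imread("pics/top1.png");i=ctrl.camera_info("top")
hsv=cv2.cvtColor(im,cv2.COLOR_BGR2HSV)
m=((hsv[...,1]>70)).astype(np.uint8)
roi=np.zeros_like(m);cv2.fillPoly(roi,[np.array([[275,180],[327,164],[326,182],[322,190],[316,222],[287,228]])],1)
m&=roi
m=cv2.morphologyEx(m,cv2.MORPH_CLOSE,np.ones((3,3)))
c,_=cv2.findContours(m,cv2.RETR_EXTERNAL,cv2.CHAIN_APPROX_NONE);c=max(c,key=cv2.contourArea)[:,0]
print(cv2.boundingRect(c))
P=w2b(cast(i,c,.027))*1000
print("end x",P[:,0].max(),"min",P[:,0].min())
H=P[P[:,0]>P[:,0].max()-72]; r=cv2.minAreaRect(H[:,:2].astype(np.float32));print(r,r[0])
for a in range(0,140,10):
    q=P[(P[:,0]>a)&(P[:,0]<=a+10)]
    if len(q):print(a,q[:,1].min(),q[:,1].max())
E
```

```text
(293, 178, 23, 45)
end x 127.17038311355655 min 9.634591331740287
((91.4825439453125, 1.3664493560791016), (71.99813079833984, 33.82032775878906), 1.8628013134002686) (91.4825439453125, 1.3664493560791016)
0 -5.482446767169123 2.3336762726781353
10 -9.277877794564159 9.684470763252811
20 -9.046945625057386 9.22511417224815
30 -9.530464942122281 9.473510285890441
40 -14.547705046713723 16.144959605399443
50 -16.704974904383523 17.107984486262247
60 13.56511207385074 17.364415202011344
70 13.108098212198783 17.621325903385234
80 13.361522142290497 17.4266243710424
90 13.61542180758978 17.68440125787041
100 13.157033305321917 17.231062972092577
110 13.411301655742056 17.48922560200291
120 6.721041284339683 16.06345287622489
```

```bash
python3 - <<'E'
from h import *
print(goto(b2w(.113,.0005,.18),YAW+np.pi/2))
E
```

```text
(array([3.7078, 0.1824, 0.9386]), np.float64(0.42649749445887053))
```

```bash
python3 -m handwheel '[{"xyz":[0.6,0,0],"yaw":0.2,"fingers":60},{"xyz":[1.4,0.05,0],"yaw":0.4,"fingers":60},{"xyz":[2.2,0.1,0],"yaw":0.43,"fingers":60},{"xyz":[3,0.15,0.3],"yaw":0.43,"fingers":60},{"xyz":[3.5,0.18,0.7],"yaw":0.43,"fingers":60},{"xyz":[3.71,0.18,0.94],"yaw":0.43,"fingers":60},{"xyz":[3.71,0.18,0.94],"yaw":0.43,"fingers":60},{"xyz":[3.71,0.18,0.94],"yaw":0.43,"fingers":60}]'; python3 - <<'E'
from h import *
print(goto(b2w(.113,.0005,.02),YAW+np.pi/2))
i=ctrl.camera_info("wrist");w=ctrl.snapshot("wrist")[:,:,::-1];cv2.imwrite("pics/w3.png",w)
print(proj(i,[b2w(.128,0,.027),b2w(.113,.0005,.027)]))
E
```

```text
time_s: 7.8
ee_pos: [0.6424, -0.0128, 0.1798]
tcp_rot: [-3.113, -0.419, 0.004]
contact_force: [-0.2, -0.7, -0.6]
gripper_width: 0.7
finger_force: 0.0
(array([0.0281, 0.0537, 3.1961]), np.float64(0.015994631944150215))
[[289.0417 177.3769]
 [288.3724 194.614 ]]
```

View pics/w3.png

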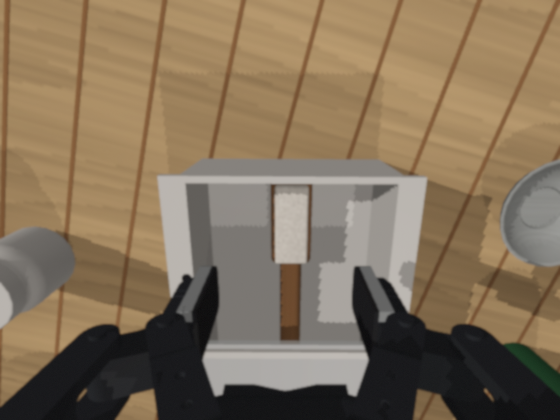

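The wrist view shows the brush head centred at col 291 (predicted 289), with its end hidden by the far rim near row 183. It sits well between the fingers, so I'll descend.

```bash
python3 -m handwheel '[{"xyz":[0.03,0.07,0.6],"yaw":0,"fingers":60},{"xyz":[0.03,0.07,1.2],"yaw":0,"fingers":60},{"xyz":[0.03,0.07,1.8],"yaw":0,"fingers":60},{"xyz":[0.03,0.07,2.3],"yaw":0,"fingers":60},{"xyz":[0.03,0.07,2.7],"yaw":0,"fingers":60},{"xyz":[0.03,0.07,3],"yaw":0,"fingers":60},{"xyz":[0.03,0.07,3.18],"yaw":0,"fingers":60},{"xyz":[0.03,0.07,3.18],"yaw":0,"fingers":60},{"xyz":[0.03,0.07,3.18],"yaw":0,"fingers":60}]' 30
python3 -m handwheel '[{"xyz":[0,0,0],"yaw":0,"fingers":20},{"xyz":[0,0,0],"yaw":0,"fingers":20},{"xyz":[0,0,0],"yaw":0,"fingers":20},{"xyz":[0,0,0],"yaw":0,"fingers":20},{"xyz":[0,0,0],"yaw":0,"fingers":20},{"xyz":[0,0,0],"yaw":0,"fingers":20}]' 30
```

```text
time_s: 8.75
ee_pos: [0.6468, -0.0161, 0.0222]
tcp_rot: [3.113, 0.418, 0.002]
contact_force: [1.1, -0.2, -0.0]
gripper_width: 0.706
finger_force: 0.0
time_s: 9.35
ee_pos: [0.6471, -0.0161, 0.0225]
tcp_rot: [3.113, 0.419, 0.003]
contact_force: [0.2, 0.0, 6.6]
gripper_width: 0.412
finger_force: 30.8
```

```bash
python3 -m handwheel '[{"xyz":[0,0,-0.15],"yaw":0,"fingers":20},{"xyz":[0,0,-0.3],"yaw":0,"fingers":20},{"xyz":[0,0,-0.45],"yaw":0,"fingers":20},{"xyz":[0,0,-0.6],"yaw":0,"fingers":20},{"xyz":[0,0,-0.75],"yaw":0,"fingers":20},{"xyz":[0,0,-0.9],"yaw":0,"fingers":20},{"xyz":[0,0,-1.05],"yaw":0,"fingers":20},{"xyz":[0,0,-1.2],"yaw":0,"fingers":20},{"xyz":[0,0,-1.35],"yaw":0,"fingers":20},{"xyz":[0,0,-1.45],"yaw":0,"fingers":20}]'
python3 -c "
from h import *
w=ctrl.snapshot('scene')[:,:,::-1];cv2.imwrite('pics/s4.png',cv2.resize(w[170:320,170:370],None,fx=4,fy=4))"
```

```text
time_s: 10.35
ee_pos: [0.6464, -0.0161, 0.0945]
tcp_rot: [3.114, 0.418, 0.0]
contact_force: [-1.8, -0.6, -3.2]
gripper_width: 0.411
finger_force: 30.2
```

View pics/s4.png

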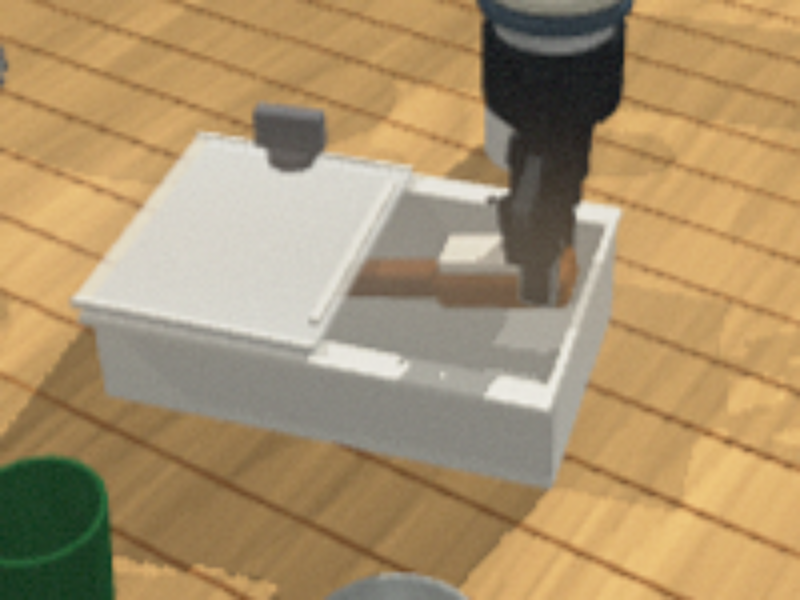

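The scene crop shows the brush held at the head and the handle still under the lid edge near (350,275), head slightly up. I'll lift a little more, then draw diagonally.

```bash
python3 -m handwheel '[{"xyz":[0,0,-0.15],"yaw":0,"fingers":20},{"xyz":[0,0,-0.3],"yaw":0,"fingers":20},{"xyz":[0.1,0,-0.4],"yaw":0,"fingers":20},{"xyz":[0.3,0,-0.48],"yaw":0,"fingers":20},{"xyz":[0.5,0,-0.56],"yaw":0,"fingers":20},{"xyz":[0.7,0,-0.64],"yaw":0,"fingers":20},{"xyz":[0.9,0,-0.72],"yaw":0,"fingers":20},{"xyz":[1.1,0,-0.8],"yaw":0,"fingers":20},{"xyz":[1.3,0,-0.88],"yaw":0,"fingers":20},{"xyz":[1.5,0,-0.96],"yaw":0,"fingers":20}]'
python3 -c "
from h import *
w=ctrl.snapshot('scene')[:,:,::-1];cv2.imwrite('pics/s5.png',cv2.resize(w[150:300,170:370],None,fx=4,fy=4))"
```

```text
time_s: 11.4
ee_pos: [0.7195, 0.004, 0.142]
tcp_rot: [3.114, 0.419, -0.0]
contact_force: [-0.5, -0.1, -1.4]
gripper_width: 0.41
finger_force: 30.3
```

View pics/s5.png

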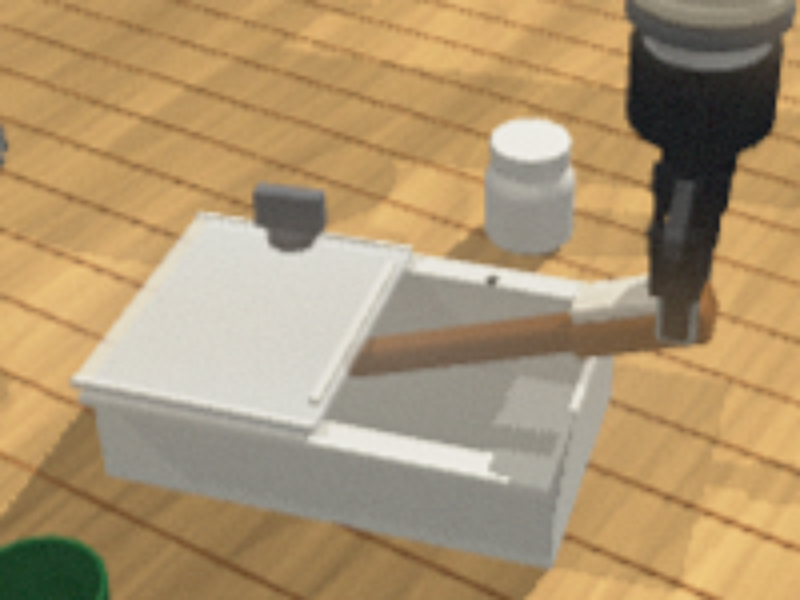

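The brush is now tilted about 20°, and the handle's last part is just under the lid edge at (360,355). I'll continue along its axis, then lift.

```bash
python3 -m handwheel '[{"xyz":[0.2,0,-0.08],"yaw":0,"fingers":20},{"xyz":[0.4,0,-0.16],"yaw":0,"fingers":20},{"xyz":[0.6,0,-0.24],"yaw":0,"fingers":20},{"xyz":[0.8,0,-0.32],"yaw":0,"fingers":20},{"xyz":[1.0,0,-0.44],"yaw":0,"fingers":20},{"xyz":[1.1,0,-0.6],"yaw":0,"fingers":20},{"xyz":[1.1,0,-0.9],"yaw":0,"fingers":20},{"xyz":[1.1,0,-1.3],"yaw":0,"fingers":20},{"xyz":[1.1,0,-1.7],"yaw":0,"fingers":20},{"xyz":[1.1,0,-2.1],"yaw":0,"fingers":20}]'
python3 -m handwheel '[{"xyz":[0,0,-0.4],"yaw":0,"fingers":20},{"xyz":[0,0,-0.8],"yaw":0,"fingers":20},{"xyz":[0,0,-1.2],"yaw":0,"fingers":20},{"xyz":[0,0,-1.5],"yaw":0,"fingers":20},{"xyz":[0,0,-1.6],"yaw":0,"fingers":20},{"xyz":[0,0,-1.6],"yaw":0,"fingers":20},{"xyz":[0,0,-1.6],"yaw":0,"fingers":20},{"xyz":[0,0,-1.6],"yaw":0,"fingers":20}]' 50
python3 -c "
from h import *
w=ctrl.snapshot('scene')[:,:,::-1];cv2.imwrite('pics/s6.png',w);cv2.imwrite('pics/top6.png',ctrl.snapshot('top')[:,:,::-1])"
```

```text
time_s: 12.45
ee_pos: [0.7715, 0.0181, 0.2488]
tcp_rot: [3.114, 0.418, 0.001]
contact_force: [0.0, -0.4, -1.7]
gripper_width: 0.41
finger_force: 30.4
time_s: 13.25
ee_pos: [0.7712, 0.0183, 0.3253]
tcp_rot: [-3.113, -0.419, 0.003]
contact_force: [-0.2, -0.2, -1.3]
gripper_width: 0.401
finger_force: 56.1
```

View pics/s6.png

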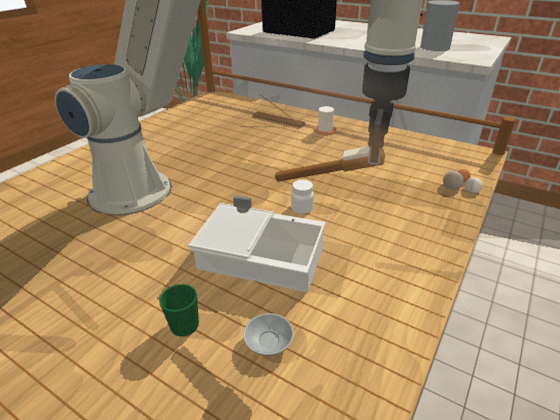

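The scene view shows the brush held clear, with the handle end at (279,176). The lid is open and the cup, dish and jar stand in place. I'll check the numbers and then hand in.

```bash
python3 - <<'E'
from h import *
i=ctrl.camera_info("scene"); s=ctrl.observe();g=w2b(s["ee_pos"])[0]
best=min(((np.linalg.norm(proj(i,b2w(g[0]-.215*np.cos(t),g[1],s["ee_pos"][2]-.215*np.sin(t)))[0]-[279,176]),np.degrees(t),s["ee_pos"][2]-.215*np.sin(t)) for t in np.radians(np.arange(0,70,2))));print("px err, tilt, end z",best)
a=cv2.imread("pics/top0.png").astype(int);b=cv2.imread("pics/top6.png").astype(int);d=abs(a-b).max(2)
for n,(x,y) in dict(jar=(211,236),dish=(391,165),cup=(424,231)).items():print(n,np.median(d[y-15:y+15,x-15:x+15]),(d[y-15:y+15,x-15:x+15]>40).mean())
E
```

```text
px err, tilt, end z (np.float64(3.470548046990938), np.float64(22.0), np.float64(0.24507278329975685))
jar 7.0 0.0
dish 24.0 0.1511111111111111
cup 26.0 0.38
```

```bash
python3 - <<'E'
from h import *
a=cv2.imread("pics/scene0.png").astype(int);b=cv2.imread("pics/s6.png").astype(int);d=abs(a-b).max(2)
print((d[280:360,155:300]>40).mean())
print(ctrl.close_job())
E
```

```text
0.03146551724137931
the job is handed in; nothing more can be done
None
```

I turned the knob to its stop, slid the lid fully back and drew the brush out diagonally. I then handed the job in with the brush held about 0.16 m above the lid and the lid left open; the cup, soap dish and jar looked unmoved in the final picture, and the judge's verdict wasn't shown.

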